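Pack the force-sensor kit into its tray

TASK

Pack the force-sensor kit into the open blue tray: the green angle bracket lies with its foot flat on the tray floor and its upright standing up (either way round), and the orange force sensor stands lug up on the bracket's foot, beside the upright, so the bracket has to go in first. Lower both parts into place rather than dropping them, and leave the long black bracket where it is.

Things in the scene. Friction and masses are not known exactly. Their poses are not given: they have to be found in the camera images.
- tray: Open blue plastic tray fixed to the bench, with a grey floor. Outside 142 x 92 x 32 mm high, walls and floor 6 mm thick, so inside 130 (along its x) x 80 (along its y) x 26 mm deep. Origin: centre of the underside, on the bench; z up.
- bracket: Green painted angle (L) bracket, loose, 0.18 to 0.34 kg, lying foot down: foot 110 (x) x 60 (y) x 8 mm thick; upright plate 12 mm thick (x) x 60 mm wide (y) at the foot's -x end, its centre 49 mm to -x of the origin, its top 62 mm above the underside. Pinch the upright from above across its 12 mm thickness. Origin: centre of the foot's underside; z up along the upright.
- sensor: Orange force sensor, loose, 0.28 to 0.52 kg, standing on its base: orange block 60 (x) x 40 (y) x 45 mm high with black slits, and a steel lug on its top, centred, 26 (x) x 20 (y) mm and 40 mm high, so the lug's top is 85 mm above the underside. Grip it by the lug. Origin: centre of the underside; z up.
- long_bracket: Black angle bracket of the same shape as the green one but with a 160 mm long foot (too long for the tray): foot 160 (x) x 60 (y) x 8 mm, upright 12 mm thick at its -x end, 62 mm high. Not part of the kit; leave it. Origin: centre of the foot's underside.
Things that resemble listed ones, but are neither listed nor needed, are in the scene too. What is shaped like the bracket but pink is not meant.

How it is judged (in metres and radians):
On the way, in this order (a step that is already met when the one before it is completed fails the run):
1. the green bracket lies foot down on the tray floor (x of bracket in the frame of tray between -0.018 and 0.018 m and y of bracket in the frame of tray between -0.018 and 0.018 m and z of bracket in the frame of tray between 0.002 and 0.012 m and angle between bracket's own z axis and vertical below 0.1 rad), for 0.2 s.
2. the orange sensor stands on the bracket's foot in the tray (all of step 1 and x of sensor in the frame of bracket between -0.026 and 0.056 m and y of sensor in the frame of bracket between -0.035 and 0.035 m and z of sensor in the frame of bracket between 0.004 and 0.014 m and angle between sensor's own z axis and vertical below 0.1 rad), for 0.2 s.
At the end, for the whole second after the job is handed in: Bracket foot down on the tray floor (within 18 mm of centre along each tray axis, underside 2-12 mm above the tray's), sensor lug up on its foot (x -26 to 56 mm, y within 35 mm of the bracket's origin, underside 4-14 mm above the bracket's); tilts under 0.1 rad; both at rest (all of step 2 and linear speed of each of bracket, sensor below 0.03 m/s); the robot touches nothing.
It fails at once if the long black bracket is moved by more than 20 mm (distance of long_bracket from where it was at the start of the episode above 0.02 m).
It fails at once if the bracket drops or is thrown into the tray (faster than 0.6 m/s, over or in the tray and lower than 80 mm) (horizontal distance between bracket and tray below 0.07 m and z of bracket in the frame of tray below 0.08 m and linear speed of bracket above 0.6 m/s).
It fails at once if the sensor drops or is thrown into the tray (faster than 0.6 m/s, over or in the tray and lower than 80 mm) (horizontal distance between sensor and tray below 0.07 m and z of sensor in the frame of tray below 0.08 m and linear speed of sensor above 0.6 m/s).
It also fails if it takes over 64 s, if anything falls off the work surface, if the arm or the gripper's body presses on something with over 40 N, if the wrist force passes 120 N, or if a joint passes its speed limit or range.

ROBOT

A 6-joint arm with a two-finger parallel gripper is mounted at the origin on the work surface. World frame = base frame: x ahead of the robot, y to its left, z up, the work surface at z = 0. Lengths are in mm, angles in degrees, forces in N, time in s.
With the tool pointing down it reaches from about 350 to 850 mm from the base axis. Payload 8.1 kg.
Tool frame: the origin (TCP) lies midway between the tips of the shut fingers; the grasp point (between the pads) lies 19 mm behind it (r.grip_point_offset is the distance from the TCP to the grasp point, in mm); z points along the fingers, y is the line along which they close (so a half turn about z gives the same grasp; the last joint's range is limited). The gripper opens to 85 mm and grips with 20 to 120 N. Pads are 22 mm wide; open, the fingers measure 114 mm over their backs; the gripper's body (76 mm by 85 mm) begins 54 mm behind the grasp point. The pads swing forward as they close: fully open they stand 13 mm farther back than shut.
Start: joints at [-77.372, 7.471, 85.268, -0, 87.261, -4.893], TCP at [180.654, -572.162, 231.292] pointing down, gripper open.
Joint ranges: [-169.43, 169.43], [-51.17, 129.36], [1.28, 143.12], [-76.62, 256.62], [0, 156.53], [-152.29, 152.29]. Speed limits (degrees/s): [136.94, 136.94, 159.86, 180, 180, 180].

INTERFACE

Orientations are given as [roll, pitch, yaw] about the fixed x, y, z axes, in that order (R = Rz(yaw) Ry(pitch) Rx(roll)).
In Python, from bench import r gives the robot as it stands.
- The arm moves only by the shell command python3 -m inch 'ROWS' [FORCE]. ROWS is JSON, one flat list of numbers, 7 for each row, row after row: the shift along the world's x, y, z in m, then the turn, a rotation vector about the world's x, y, z in degrees, then the closure in counts, from 0 (fully open) to 255 (shut). A call has 1 to 10 rows; each row shifts and turns the commanded pose from where the row before left it; what a row does not reach is not made up. A row lasts 1/10 s, in which the tool goes at most 50 mm and 8.59 degrees, less where a joint would pass 70% of its speed; a pose out of reach is approached as far as the arm can. A call with a gripper value outside its range is refused whole. The fingers move at their own pace and stop on an object; FORCE is the grip in N (left out, the last holds). Time passes only in rows, so rows that do not move let the fingers close. It gives the time, the measured TCP pose, the force and the opening at its end, in the units of the state.
- r.sense(): the state, without advancing time (a new reading comes with each control period).
- r.snapshot(name): name is "side" or "top"; returns (picture, depth): 480x640x3 uint8, red, green, blue; 480x640 float32, mm along the optical axis (not along the pixel's ray), 0 where there is no reading.
- r.get_calibration(name): a dict with "fovy" (degrees; the focal length in pixels is half the picture's height over the tangent of half this angle, whatever the lens; pixels are square), "cx", "cy" (the principal point, pixels), "position" and "rotation" of the camera in the world. Camera axes: x right, y up, looking along -z (the intrinsics and any distortion apply to the point x, -y, -z); pixel columns grow to the right and rows downward; lengths in mm; the calibration is good to about 2 mm. A picture is of the moment at which its call begins. get_calibration takes no time and is no camera call.
- r.hand_in(): hands the job in, once; it reports no verdict.
The state is a dict: "time": time; "joint_pos": joint angles; "qd": joint speeds; "joint_efforts": joint torques, N m; "tool_pos": TCP position; "tcp_rot": TCP orientation; "ft_force": force on the tool from outside, world axes, zero at the start; "wrist_torque": the same for the moment, N m; "finger_gap": finger opening in mm.
Only numpy, scipy, OpenCV 4.12 (cv2) and the standard library are available. Lean on these libraries where they do the work, as an engineer would, in place of code of your own. Each camera call takes 0.05 s, during which the arm holds its last target. There are 200 camera calls.

## Working session

There is one attempt and no reset: what is moved stays moved. The work goes in short steps, Python scripts to look and compute and a shell command to move; the robot and the scene stay as the last step left them, time stands still between calls to the robot, and variables do not carry over. Pictures are saved under pics/ and viewed, on a budget of 10 in all, crops included, one or two more only if the job needs it, and the job is handed in when it is done.

```bash
ls; mkdir -p pics; python3 - <<'E'
from bench import r
import cv2,numpy as np
print(r.sense())
for n in("top","side"):
    p,d=r.snapshot(n); cv2.imwrite(f"pics/{n}0.png",p[:,:,::-1]); np.save(f"pics/{n}0.npy",d); print(n,r.get_calibration(n),(d==0).mean())
E
```

```text
pics
{'time': 0.0, 'joint_pos': array([-7.73714459e+01,  7.51485517e+00,  8.53322357e+01, -2.72751122e-03,
        8.72605665e+01, -4.89526479e+00]), 'qd': array([-0.02517545,  0.01469711, -0.08463983,  0.0586982 , -0.03113011,
        0.03139544]), 'joint_efforts': array([ 1.19201059e-04, -5.69387698e+01, -5.00551915e+01, -1.84268420e-04,
        1.46022663e-02,  5.20218885e-05]), 'tool_pos': array([ 180.51960712, -571.60523402,  230.21873073]), 'tcp_rot': array([-1.79892503e+02, -6.47268112e-03,  1.75239457e+01]), 'ft_force': array([ 0.46075524, -0.58336464, -0.65182944]), 'wrist_torque': array([-0.01442233,  0.01014288, -0.01089444]), 'finger_gap': 85.4133239119384}
top {'fovy': 52.79506891029702, 'cx': 317.84006945444065, 'cy': 241.51160345123702, 'position': array([ 558.42172598,   11.29453537, 1204.2201513 ]), 'rotation': array([ 3.12237628e+00, -2.06759283e-02, -9.09832093e+01])} 0.00400390625
side {'fovy': 48.80011712064739, 'cx': 321.7189307274116, 'cy': 236.17525060504548, 'position': array([  578.53343358, -1054.77606569,   686.97440117]), 'rotation': array([58.10315934,  0.59068929, -2.27593329])} 0.0038704427083333334
```

View pics/top0.png

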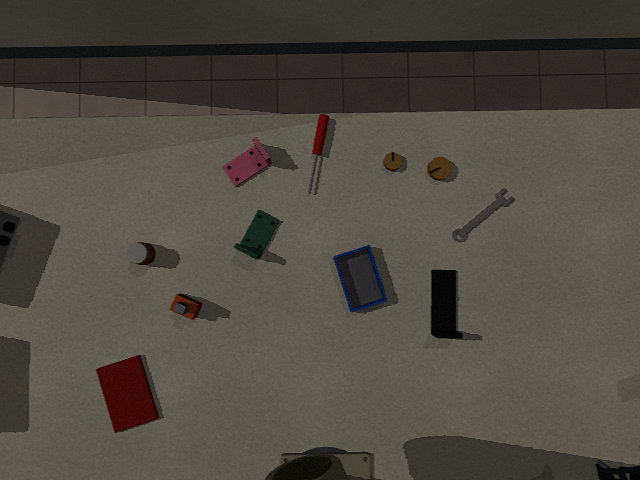

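View pics/side0.png

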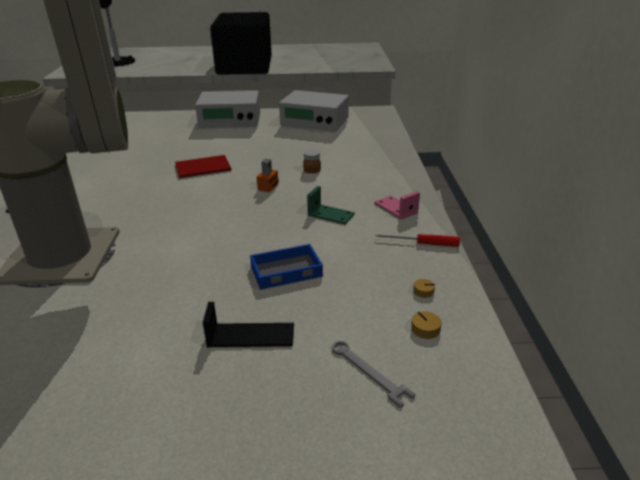

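Top view: green bracket around (259,234) with its upright at the lower-left end, the tray at (360,279), the sensor at (185,307), and the black bracket at (445,303). The pink decoy is at (248,163). Next I measure with colour masks and depth.

```bash
cat > vis.py <<'E'
from bench import r
import cv2,numpy as np
from scipy.spatial.transform import Rotation as R
def cloud(n):
    p,d=r.snapshot(n);c=r.get_calibration(n)
    f=240/np.tan(np.radians(c["fovy"]/2)); v,u=np.mgrid[:480,:640]
    P=np.stack([(u-c["cx"])/f*d,-(v-c["cy"])/f*d,-d],-1)
    W=P@R.from_euler("xyz",c["rotation"],degrees=True).as_matrix().T+c["position"]
    W[d==0]=np.nan
    return p,W,cv2.cvtColor(p,cv2.COLOR_RGB2HSV)
HUE=dict(green=(65,92,90,25),orange=(4,14,170,60),blue=(108,128,150,40))
def mask(h,c,win=None):
    a,b,s,v=HUE[c]; m=cv2.inRange(h,(a,s,v),(b,255,255))
    if win: k=np.zeros_like(m);k[win[1]:win[3],win[0]:win[2]]=1;m*=k
    return m>0
def rect(W,m,lo,hi):
    q=W[m&(W[...,2]>lo)&(W[...,2]<hi)]
    if len(q)<4: return len(q)
    b=cv2.minAreaRect(q[:,:2].astype(np.float32))
    return len(q),np.round(b[0],1),np.round(b[1],1),round(b[2],1),"mean",np.round(q.mean(0),1)
E
python3 - <<'E'
from vis import *
for n,wins in(("top",dict(green=(220,195,290,270),orange=(160,285,210,325),blue=(320,235,400,320))),("side",dict(green=(295,180,365,230),orange=(250,155,285,195),blue=(240,240,330,295)))):
    p,W,h=cloud(n)
    for c,w in wins.items():
        m=mask(h,c,w); z=W[m][:,2]
        print(n,c,m.sum(),np.nanpercentile(z,[2,25,50,75,98]).round(0))
        for b in {"green":[(-5,16),(16,75),(45,75)],"orange":[(-5,60),(35,60),(60,100)],"blue":[(-5,45),(24,45)]}[c]: print("  ",b,rect(W,m,*b))
    if n=="top":
        k=np.zeros(p.shape[:2],bool);k[285:325,160:210]=1
        print("lug",rect(W,k,62,100)); k[:]=0;k[195:270,220:290]=1;print("upright",rect(W,k,40,80));k[:]=0;k[240:320,320:400]=1;print("rim",rect(W,k,22,50))
        print("bench",np.nanmedian(W[330:400,200:260,2]))
E
```

```text
top green 946 [ 3.  7.  8. 10. 65.]
   (-5, 16) (829, array([649.9, 154.4]), array([58.4, 97. ]), 61.7, 'mean', array([652.1, 153.5,   8. ]))
   (16, 75) (115, array([601.4, 180.5]), array([57.3, 10.7]), 62.4, 'mean', array([601.3, 179.9,  62.2]))
   (45, 75) (115, array([601.4, 180.5]), array([57.3, 10.7]), 62.4, 'mean', array([601.3, 179.9,  62.2]))
top orange 188 [40. 44. 46. 47. 51.]
   (-5, 60) (186, array([471.8, 332.4]), array([58.2, 38.6]), 65.5, 'mean', array([473.5, 330.8,  45.4]))
   (35, 60) (186, array([471.8, 332.4]), array([58.2, 38.6]), 65.5, 'mean', array([473.5, 330.8,  45.4]))
   (60, 100) 1
top blue 527 [ 3. 29. 31. 33. 36.]
   (-5, 45) (525, array([530.7, -92.7]), array([145. ,  95.6]), 16.4, 'mean', array([530. , -95.5,  28.6]))
   (24, 45) (442, array([532. , -90.7]), array([141.4,  92.6]), 16.4, 'mean', array([531.7, -92.5,  32. ]))
lug (134, array([471.7, 332.8]), array([27.2, 21.2]), 64.3, 'mean', array([472.3, 331. ,  81.8]))
upright (141, array([601.7, 181.4]), array([59.6, 12. ]), 61.3, 'mean', array([601.6, 180.6,  61.3]))
rim (506, array([532.4, -91.1])
[... 274 characters left out ...]
172.8]), array([58.9, 10.4]), 61.0, 'mean', array([599.7, 168.2,  43.4]))
   (45, 75) (87, array([600.3, 172.9]), array([58.9, 10. ]), 61.0, 'mean', array([600.2, 170.3,  54.6]))
side orange 215 [ 4. 17. 34. 42. 46.]
   (-5, 60) (215, array([469.6, 323.4]), array([63.8, 38.1]), 63.4, 'mean', array([465.1, 306.8,  29.4]))
   (35, 60) (103, array([469.6, 323.5]), array([63.8, 38. ]), 63.3, 'mean', array([470.3, 313. ,  41.4]))
   (60, 100) 0
side blue 1350 [ 3. 12. 20. 28. 32.]
   (-5, 45) (1344, array([529.3, -96.2]), array([140.6,  97.7]), 16.5, 'mean', array([530.6, -98.4,  19.4]))
   (24, 45) (509, array([529.6, -97.2]), array([140.6,  94.6]), 16.5, 'mean', array([ 529.8, -100.2,   28.8]))
```

```bash
python3 -m inch '[0.021,0.0376,0,0,0,2.2,0, 0.021,0.0376,0,0,0,2.2,0, 0.021,0.0376,0,0,0,2.2,0, 0.021,0.0376,0,0,0,2.2,0, 0.021,0.0376,0,0,0,2.2,0, 0.021,0.0376,0,0,0,2.2,0, 0.021,0.0376,0,0,0,2.2,0, 0.021,0.0376,0,0,0,2.2,0, 0.021,0.0376,0,0,0,2.2,0, 0.021,0.0376,0,0,0,2.2,0]' 100
python3 -m inch '[0.021,0.0376,-0.01,0,0,2.2,0, 0.021,0.0376,-0.01,0,0,2.2,0, 0.021,0.0376,-0.01,0,0,2.2,0, 0.021,0.0376,-0.01,0,0,2.2,0, 0.021,0.0376,-0.01,0,0,2.2,0, 0.021,0.0376,-0.01,0,0,2.2,0, 0.021,0.0376,-0.01,0,0,2.2,0, 0.021,0.0376,-0.01,0,0,2.2,0, 0.021,0.0376,-0.01,0,0,2.2,0, 0,0,0,0,0,0,0]' 100
python3 - <<'E'
from bench import r
import cv2
s=r.sense();print(s["tool_pos"],s["tcp_rot"],s["time"])
p,d=r.snapshot("side");cv2.imwrite("pics/s1.png",cv2.resize(p[60:260,220:460,::-1],None,fx=3,fy=3,interpolation=cv2.INTER_CUBIC))
E
```

```text
time: 1.2
tool_pos: [391.1, -194.5, 231.4]
tcp_rot: [180.0, -0.0, 39.6]
ft_force: [1.2, -0.3, -0.6]
finger_gap: 84.9
time: 2.2
tool_pos: [579.4, 146.4, 138.1]
tcp_rot: [-179.8, 0.1, 59.6]
ft_force: [-0.9, 0.0, 0.2]
finger_gap: 85.1
[579.37795133 146.4161047  138.09694658] [-1.79784536e+02  6.70992756e-02  5.96090531e+01] 2.2
```

View pics/s1.png

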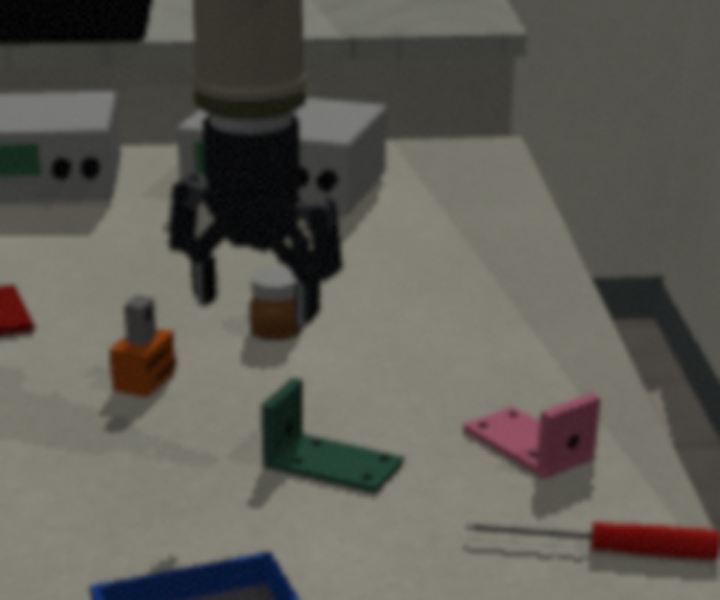

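The open fingers show in the side view with their tips at crop (205,303) and (302,318). The bracket's upright top is at about (282,392). I'll project the known tip positions to see how far off the side camera is.

```bash
python3 - <<'E'
from vis import *
c=r.get_calibration("side");f=240/np.tan(np.radians(c["fovy"]/2));M=R.from_euler("xyz",c["rotation"],degrees=True).as_matrix()
def pr(X):
    q=(np.array(X)-c["position"])@M; return np.round([c["cx"]-f*q[0]/q[2],c["cy"]+f*q[1]/q[2]],1)
s=r.sense();t=s["tool_pos"];a=np.radians(s["tcp_rot"][2]-90);y=np.array([np.cos(a),np.sin(a),0])
for k in(-57,-42.5,42.5,57): 
    q=pr(t+y*k+[0,0,13]); print(k,q,"crop",(q-[220,60])*3)
for nm,X in(("upright top",(601.6,180.5,62)),("sensor lug",(471.7,332.8,85)),("tray",(532.2,-91,32))): print(nm,pr(X),(pr(X)-[220,60])*3)
# top: cast rays to known planes
c=r.get_calibration("top")
p,W,h=cloud("side");
for col,w,b in(("green",(295,180,365,230),(-5,80)),("orange",(250,155,285,195),(-5,60)),("blue",(240,240,330,295),(-5,45))):
    m=mask(h,col,w);v,u=np.nonzero(m);print(col,"px bbox",u.min(),u.max(),v.min(),v.max())
for nm,(x0,y0,yaw,hx,hy,z) in dict(tray=(532.2,-91,16.5,71,46,32),upr=(601.6,180.5,-28.6,6,30,62)).items():
    b=np.radians(yaw)
    for i in(-1,1):
        for j in(-1,1): print(nm,i,j,pr([x0+i*hx*np.cos(b)-j*hy*np.sin(b),y0+i*hx*np.sin(b)+j*hy*np.cos(b),z]))
E
```

```text
-57 [285.  159.3] crop [195.  297.9]
-42.5 [290.  160.3] crop [210.  300.9]
42.5 [320.  166.8] crop [300.  320.4]
57 [325.3 167.9] crop [315.9 323.7]
upright top [314.2 189.4] [282.6 388.2]
sensor lug [266.5 158.9] [139.5 296.7]
tray [286.3 258.4] [198.9 595.2]
green px bbox 309 352 187 222
orange px bbox 258 276 171 190
blue px bbox 251 321 245 288
tray -1 -1 [ 248.4 1448.7]
tray -1 1 [ 229.2 1242. ]
tray 1 -1 [ 392.  1333.2]
tray 1 1 [ 356.  1154.4]
upr -1 -1 [339.3 890. ]
upr -1 1 [356.2 832.2]
upr 1 -1 [347.3 896.1]
upr 1 1 [363.9 837.6]
```

```bash
python3 -m inch '[0.011,0.017,0,0,0,0.9,0, 0.011,0.017,0,0,0,0.9,0, 0,0,0,0,0,0,0]'; python3 - <<'E'
from bench import r
s=r.sense();print(s["tool_pos"],s["tcp_rot"],s["joint_pos"],s["qd"])
E
python3 -m inch '[0,0,0,0,0,0,0]'
```

```text
time: 2.6
tool_pos: [602.5, 176.5, 142.3]
tcp_rot: [179.9, -0.1, 61.1]
ft_force: [-0.1, -0.5, 1.0]
finger_gap: 85.5
[602.48454084 176.53151779 142.30990205] [ 1.79928125e+02 -8.02548112e-02  6.11203078e+01] [1.16447333e+01 1.47752111e+01 8.64215391e+01 1.45846592e-02
 7.86964688e+01 4.05216305e+01] [-1.28883284 -1.28532198  1.94319159 -0.94433832  0.37667067 -0.40034476]
time: 2.7
tool_pos: [601.6, 175.2, 141.9]
tcp_rot: [180.0, 0.0, 61.1]
ft_force: [-0.2, -0.8, 0.8]
finger_gap: 85.2
```

```bash
python3 -m inch '[0,0.003,-0.03,0,0,0.3,0, 0,0,-0.03,0,0,0,0, 0,0,-0.02,0,0,0,0, 0,0,-0.015,0,0,0,0, 0,0,-0.01,0,0,0,0, 0,0,-0.002,0,0,0,0, 0,0,0,0,0,0,0]' 100 && python3 -m inch '[0,0,0,0,0,0,180, 0,0,0,0,0,0,230, 0,0,0,0,0,0,255, 0,0,0,0,0,0,255, 0,0,0,0,0,0,255, 0,0,0,0,0,0,255, 0,0,0,0,0,0,255, 0,0,0,0,0,0,255]' 100
```

```text
time: 3.4
tool_pos: [602.0, 179.0, 34.9]
tcp_rot: [180.0, -0.0, 61.4]
ft_force: [0.5, -0.7, 0.4]
finger_gap: 85.3
time: 4.2
tool_pos: [601.9, 179.5, 34.8]
tcp_rot: [180.0, -0.0, 61.4]
ft_force: [-2.1, 1.2, 5.0]
finger_gap: 10.1
```

```bash
python3 -m inch '[0,0,0.01,0,0,0,255, 0,0,0.02,0,0,0,255, 0,0,0.03,0,0,0,255, 0,0,0.03,0,0,0,255, 0,0,0.03,0,0,0,255, 0,0,0,0,0,0,255]' && python3 -m inch '[-0.0114,-0.0284,0,0,0,4.51,255, -0.0114,-0.0284,0,0,0,4.51,255, -0.0114,-0.0284,0,0,0,4.51,255, -0.0114,-0.0284,0,0,0,4.51,255, -0.0114,-0.0284,0,0,0,4.51,255, -0.0114,-0.0284,0,0,0,4.51,255, -0.0114,-0.0284,0,0,0,4.51,255, -0.0114,-0.0284,0,0,0,4.51,255, -0.0114,-0.0284,0,0,0,4.51,255, -0.0114,-0.0284,0,0,0,4.51,255]' && python3 -m inch '[0,0,0,0,0,0,255, 0,0,0,0,0,0,255, 0,0,0,0,0,0,255]' && python3 - <<'E'
from vis import *
p,W,h=cloud("top"); m=mask(h,"green");m[:210]=0
print("green",rect(W,m,60,200)); k=mask(h,"blue");print("blue",rect(W,k,22,50))
q,W2,h2=cloud("side"); m=mask(h2,"green");print("side green low",rect(W2,m,80,200))
cv2.imwrite("pics/c2.png",np.hstack([cv2.resize(p[200:340,290:430],(400,400)),cv2.resize(q[170:310,220:360],(400,400))])[:,:,::-1])
E
```

```text
time: 4.8
tool_pos: [604.5, 179.7, 160.0]
tcp_rot: [179.6, -0.3, 61.4]
ft_force: [1.2, 0.6, -1.6]
finger_gap: 10.2
time: 5.8
tool_pos: [486.0, -105.6, 152.5]
tcp_rot: [-179.9, -0.1, 106.7]
ft_force: [0.8, -0.7, -2.7]
finger_gap: 10.7
time: 6.1
tool_pos: [487.4, -104.1, 153.5]
tcp_rot: [-179.9, -0.1, 106.5]
ft_force: [-0.0, -0.0, -2.8]
finger_gap: 10.1
green (612, array([548.6, -84.6]), array([81.6, 59.4]), 16.4, 'mean', array([558.7, -77.3, 126.6]))
blue (256, array([537.7, -89.1]), array([129.4,  92.7]), 16.5, 'mean', array([559.5, -72. ,  31.9]))
side green low (823, array([532.5, -95.7]), array([109.6,  60.6]), 16.1, 'mean', array([ 528.1, -104. ,  134.1]))
```

View pics/c2.png

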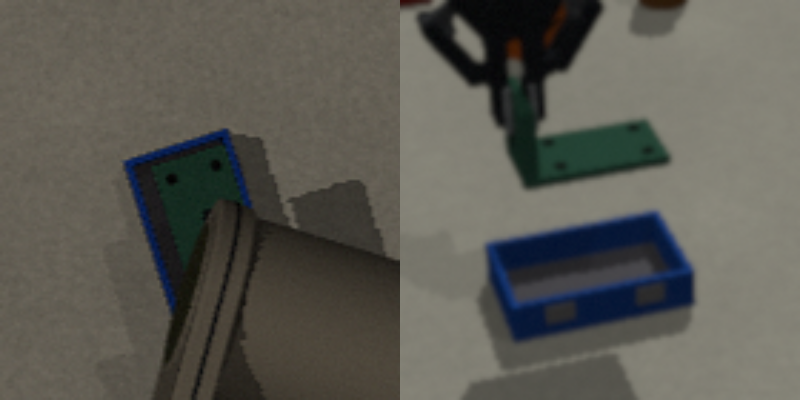

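Side view: the bracket hangs level over the tray, and both cameras put it about 3 mm along +x and 1 mm in y from the tray centre, as intended. Lowering.

```bash
python3 -m inch '[0,0,-0.02,0,0,0,255, 0,0,-0.025,0,0,0,255, 0,0,-0.02,0,0,0,255, 0,0,-0.015,0,0,0,255, 0,0,-0.01,0,0,0,255, 0,0,-0.008,0,0,0,255, 0,0,-0.006,0,0,0,255, 0,0,-0.004,0,0,0,255, 0,0,0,0,0,0,255, 0,0,0,0,0,0,255]' && python3 -m inch '[0,0,-0.0015,0,0,0,255, 0,0,-0.0015,0,0,0,255, 0,0,0,0,0,0,255]'&& python3 -m inch '[0,0,-0.001,0,0,0,255, 0,0,0,0,0,0,255]'
```

```text
time: 7.2
tool_pos: [488.0, -104.9, 46.8]
tcp_rot: [180.0, 0.0, 106.5]
ft_force: [-0.4, -0.2, -4.4]
finger_gap: 10.2
time: 7.5
tool_pos: [487.6, -104.8, 43.2]
tcp_rot: [-180.0, -0.0, 106.5]
ft_force: [-1.2, -0.7, -3.2]
finger_gap: 10.3
time: 7.7
tool_pos: [487.6, -104.8, 42.2]
tcp_rot: [-180.0, -0.0, 106.5]
ft_force: [0.5, -0.0, -2.4]
finger_gap: 10.4
```

```bash
python3 -m inch '[0,0,-0.001,0,0,0,255, 0,0,0,0,0,0,255, 0,0,0,0,0,0,255]'&& python3 -m inch '[0,0,-0.0007,0,0,0,255, 0,0,0,0,0,0,255,0,0,0,0,0,0,255]'
```

```text
time: 8.0
tool_pos: [487.6, -104.7, 41.3]
tcp_rot: [-180.0, -0.0, 106.5]
ft_force: [0.8, -0.2, -3.3]
finger_gap: 10.1
time: 8.3
tool_pos: [487.8, -104.8, 40.7]
tcp_rot: [180.0, 0.0, 106.5]
ft_force: [-0.6, 0.8, -1.4]
finger_gap: 10.5
```

```bash
python3 -m inch '[0,0,-0.0007,0,0,0,255, 0,0,0,0,0,0,255,0,0,0,0,0,0,255]'&& python3 -m inch '[0,0,0,0,0,0,190, 0,0,0,0,0,0,160, 0,0,0,0,0,0,150, 0,0,0,0,0,0,150, 0,0,0,0,0,0,150]'
```

```text
time: 8.6
tool_pos: [487.8, -104.8, 40.7]
tcp_rot: [180.0, 0.0, 106.5]
ft_force: [-4.7, 1.2, 6.7]
finger_gap: 10.3
time: 9.1
tool_pos: [487.7, -104.8, 39.9]
tcp_rot: [180.0, 0.0, 106.5]
ft_force: [0.3, 0.5, -0.5]
finger_gap: 35.3
```

```bash
python3 -m inch '[0,0,0.02,0,0,0,150, 0,0,0.03,0,0,0,150, 0,0,0.03,0,0,0,100, 0,0,0.03,0,0,0,0, 0,0,0.03,0,0,0,0]' && python3 -m inch '[-0.0015,0.0396,0,0,0,-3.79,0, -0.0015,0.0396,0,0,0,-3.79,0, -0.0015,0.0396,0,0,0,-3.79,0, -0.0015,0.0396,0,0,0,-3.79,0, -0.0015,0.0396,0,0,0,-3.79,0, -0.0015,0.0396,0,0,0,-3.79,0, -0.0015,0.0396,0,0,0,-3.79,0, -0.0015,0.0396,0,0,0,-3.79,0, -0.0015,0.0396,0,0,0,-3.79,0, -0.0015,0.0396,0,0,0,-3.79,0]' && python3 -m inch '[-0.0015,0.0396,0,0,0,-3.79,0, 0,0,0,0,0,0,0, 0,0,0,0,0,0,0, 0,0,0,0,0,0,0]' && python3 - <<'E'
from vis import *
p,W,h=cloud("top"); 
m=mask(h,"green",(320,240,400,320));print("foot",rect(W,m,0,40),"upr",rect(W,m,45,90)); k=mask(h,"blue");print("blue",rect(W,k,22,50))
q,W2,h2=cloud("side"); m=mask(h2,"green",(230,200,340,300));print("side",rect(W2,m,0,40),rect(W2,m,45,90))
m=mask(h2,"orange",(240,145,290,200));print("orange",rect(W2,m,35,60))
cv2.imwrite("pics/c3.png",np.hstack([cv2.resize(p[210:350,290:430],(400,400)),cv2.resize(q[100:200,220:320],(400,400),interpolation=cv2.INTER_CUBIC)])[:,:,::-1])
E
```

```text
time: 9.6
tool_pos: [487.5, -104.7, 181.1]
tcp_rot: [180.0, 0.0, 106.5]
ft_force: [0.3, -1.0, 0.7]
finger_gap: 76.8
time: 10.6
tool_pos: [472.3, 293.0, 179.9]
tcp_rot: [180.0, -0.0, 68.5]
ft_force: [0.6, -0.7, 0.5]
finger_gap: 85.4
time: 11.0
tool_pos: [471.2, 330.1, 179.6]
tcp_rot: [-180.0, 0.0, 64.8]
ft_force: [-0.1, -0.1, 0.4]
finger_gap: 85.3
foot (873, array([533. , -90.7]), array([114.5,  61. ]), 16.1, 'mean', array([540.6, -89.2,  14. ])) upr (126, array([ 489.1, -102.8]), array([11.5, 59.3]), 16.3, 'mean', array([ 489.2, -103. ,   68. ]))
blue (435, array([531.7, -90.8]), array([141.7,  92.4]), 16.5, 'mean', array([532.8, -92.4,  31.6]))
side (470, array([533.8, -89.3]), array([113.2,  74.8]), 14.0, 'mean', array([533.6, -87.7,  14.7])) (140, array([ 486.8, -109.4]), array([12.2, 62.7]), 17.1, 'mean', array([ 489. , -120.2,   60.7]))
orange (103, array([470.6, 323.4]), array([59.9, 36.2]), 63.5, 'mean', array([470.3, 313.8,  41.3]))
```

View pics/c3.png

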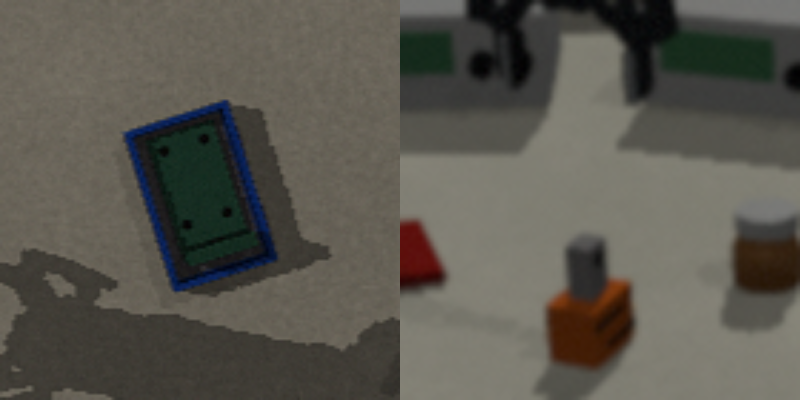

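Left: the bracket lies foot down and centred in the tray. Right: the gripper is above the sensor, with the lug at crop (587,245). Descending to the lug.

```bash
python3 -m inch '[0,0,-0.03,0,0,0,0, 0,0,-0.03,0,0,0,0, 0,0,-0.03,0,0,0,0, 0,0,-0.02,0,0,0,0, 0,0,-0.014,0,0,0,0, 0,0,-0.004,0,0,0,0, 0,0,0,0,0,0,0]' 100 && python3 -m inch '[0,0,0,0,0,0,150, 0,0,0,0,0,0,210, 0,0,0,0,0,0,255, 0,0,0,0,0,0,255, 0,0,0,0,0,0,255, 0,0,0,0,0,0,255, 0,0,0,0,0,0,255]' 100 && python3 -m inch '[0,0,0.01,0,0,0,255, 0,0,0.02,0,0,0,255, 0,0,0.03,0,0,0,255, 0,0,0.03,0,0,0,255, 0,0,0.03,0,0,0,255, 0,0,0,0,0,0,255, 0,0,0,0,0,0,255]'
```

```text
time: 11.8
tool_pos: [471.3, 330.4, 52.0]
tcp_rot: [-180.0, 0.0, 64.8]
ft_force: [0.2, 0.2, 0.7]
finger_gap: 85.7
time: 12.5
tool_pos: [471.4, 331.0, 52.4]
tcp_rot: [180.0, -0.0, 64.8]
ft_force: [-0.5, -1.0, 5.6]
finger_gap: 18.9
time: 13.2
tool_pos: [471.3, 330.9, 172.0]
tcp_rot: [180.0, -0.0, 64.8]
ft_force: [-0.4, -0.7, -3.3]
finger_gap: 18.6
```

```bash
python3 -m inch '[0.0066,-0.0381,0,0,0,-4.39,255, 0.0066,-0.0381,0,0,0,-4.39,255, 0.0066,-0.0381,0,0,0,-4.39,255, 0.0066,-0.0381,0,0,0,-4.39,255, 0.0066,-0.0381,0,0,0,-4.39,255, 0.0066,-0.0381,0,0,0,-4.39,255, 0.0066,-0.0381,0,0,0,-4.39,255, 0.0066,-0.0381,0,0,0,-4.39,255, 0.0066,-0.0381,0,0,0,-4.39,255, 0.0066,-0.0381,0,0,0,-4.39,255]' && python3 -m inch '[0.0066,-0.0381,0,0,0,-4.39,255, 0,0,0,0,0,0,255, 0,0,0,0,0,0,255, 0,0,0,0,0,0,255]' && python3 - <<'E'
from vis import *
q,W2,h2=cloud("side"); m=mask(h2,"orange",(200,150,380,290));print("orange",rect(W2,m,0,250),np.nanpercentile(W2[m][:,2],[2,98]))
m=mask(h2,"green",(230,200,340,300));print(rect(W2,m,0,90))
cv2.imwrite("pics/c4.png",cv2.resize(q[150:310,200:360],(600,600),interpolation=cv2.INTER_CUBIC)[:,:,::-1])
E
```

```text
time: 14.2
tool_pos: [535.6, -51.4, 169.1]
tcp_rot: [-179.9, 0.2, 20.7]
ft_force: [0.6, 0.0, -3.7]
finger_gap: 18.7
time: 14.6
tool_pos: [542.7, -87.3, 170.1]
tcp_rot: [-179.9, 0.1, 16.6]
ft_force: [-0.3, 0.6, -3.5]
finger_gap: 18.3
orange (448, array([540.7, -93. ]), array([58.6, 41.4]), 16.1, 'mean', array([ 541. , -103.2,  149.1])) [121.9013562  162.86047167]
(632, array([534.6, -92.4]), array([113.2,  72.4]), 14.9, 'mean', array([522.6, -95.9,  25.7]))
```

View pics/c4.png

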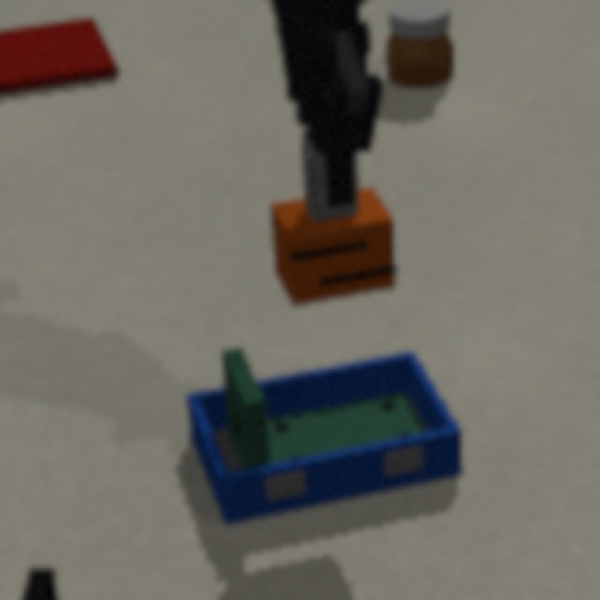

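Sensor hangs level over the foot, about 7 mm to +x of the bracket origin, clear of the upright. Lowering.

```bash
python3 -m inch '[0.001,0,-0.02,0,0,0,255, 0,0,-0.025,0,0,0,255, 0,0,-0.02,0,0,0,255, 0,0,-0.012,0,0,0,255, 0,0,-0.009,0,0,0,255, 0,0,-0.007,0,0,0,255, 0,0,-0.005,0,0,0,255, 0,0,-0.003,0,0,0,255, 0,0,0,0,0,0,255, 0,0,0,0,0,0,255]' && python3 -m inch '[0,0,-0.001,0,0,0,255, 0,0,-0.0005,0,0,0,255, 0,0,0,0,0,0,255]'&& python3 -m inch '[0,0,-0.001,0,0,0,255, 0,0,0,0,0,0,255, 0,0,0,0,0,0,255]'
```

```text
time: 15.65
tool_pos: [545.1, -88.4, 71.4]
tcp_rot: [180.0, -0.0, 16.5]
ft_force: [-0.4, 0.3, -3.8]
finger_gap: 18.7
time: 15.95
tool_pos: [544.8, -88.3, 69.5]
tcp_rot: [180.0, -0.0, 16.5]
ft_force: [0.0, -0.0, -3.3]
finger_gap: 19.2
time: 16.25
tool_pos: [544.7, -88.3, 68.3]
tcp_rot: [-180.0, 0.0, 16.5]
ft_force: [0.5, -0.6, -3.5]
finger_gap: 18.4
```

```bash
python3 -m inch '[0,0,-0.001,0,0,0,255, 0,0,-0.0005,0,0,0,255, 0,0,0,0,0,0,255, 0,0,0,0,0,0,255]'&& python3 -m inch '[0,0,-0.0007,0,0,0,255, 0,0,0,0,0,0,255, 0,0,0,0,0,0,255]'
```

```text
time: 16.65
tool_pos: [544.7, -88.3, 66.9]
tcp_rot: [-180.0, 0.0, 16.5]
ft_force: [0.7, -0.2, -3.0]
finger_gap: 18.9
time: 16.95
tool_pos: [544.9, -88.3, 66.5]
tcp_rot: [180.0, -0.0, 16.5]
ft_force: [-0.7, 1.0, 1.3]
finger_gap: 19.1
```

Force has gone from −3.3 N to about 0, so the sensor is resting on the foot. Releasing and lifting away.

```bash
python3 -m inch '[0,0,0,0,0,0,190, 0,0,0,0,0,0,120, 0,0,0,0,0,0,60, 0,0,0,0,0,0,60, 0,0,0,0,0,0,60]' && python3 -m inch '[0,0,0.01,0,0,0,60, 0,0,0.03,0,0,0,60, 0,0,0.04,0,0,0,60, 0,0,0.04,0,0,0,60, 0,0.04,0.02,0,0,0,60, 0,0.045,0,0,0,0,60, 0,0.045,0,0,0,0,60, 0,0.045,0,0,0,0,60, 0,0.045,0,0,0,0,60, 0,0.04,0,0,0,0,60]' && python3 -m inch '[0,0,0,0,0,0,60, 0,0,0,0,0,0,60]' && python3 - <<'E'
from vis import *
p,W,h=cloud("top"); w=(320,240,400,330)
m=mask(h,"green",w);print("upr",rect(W,m,45,90),"foot",rect(W,m,0,40)); print("blue",rect(W,mask(h,"blue"),22,50))
m=mask(h,"orange",w);print("sensor",rect(W,m,40,80)); k=np.zeros(m.shape,bool);k[w[1]:w[3],w[0]:w[2]]=1;print("lug",rect(W,k,85,115))
q,W2,h2=cloud("side")
cv2.imwrite("pics/c5.png",np.hstack([cv2.resize(p[210:350,290:430],(400,400)),cv2.resize(q[190:310,220:340],(400,400),interpolation=cv2.INTER_CUBIC)])[:,:,::-1])
E
```

```text
time: 17.45
tool_pos: [544.8, -88.3, 66.3]
tcp_rot: [180.0, -0.0, 16.5]
ft_force: [0.6, 0.1, 0.1]
finger_gap: 65.1
time: 18.45
tool_pos: [544.6, 174.0, 207.3]
tcp_rot: [-180.0, -0.1, 16.6]
ft_force: [1.3, -0.3, -0.1]
finger_gap: 65.2
time: 18.65
tool_pos: [544.6, 172.6, 206.8]
tcp_rot: [180.0, -0.0, 16.7]
ft_force: [-0.8, -0.7, 0.8]
finger_gap: 65.4
upr (89, array([ 489.2, -104.3]), array([11.3, 56.4]), 15.4, 'mean', array([ 489.1, -104.2,   68.2])) foot (302, array([541.7, -88.1]), array([96.3, 60.3]), 16.3, 'mean', array([545.1, -86.5,  14. ]))
blue (405, array([532. , -90.7]), array([141.6,  92.4]), 16.4, 'mean', array([534.1, -89.4,  32. ]))
sensor (270, array([545.9, -86.1]), array([58.7, 40.4]), 16.1, 'mean', array([548.9, -84.5,  58.9]))
lug (104, array([545.7, -85.8]), array([25.3, 20.2]), 17.3, 'mean', array([545.5, -85.7,  98.9]))
```

View pics/c5.png

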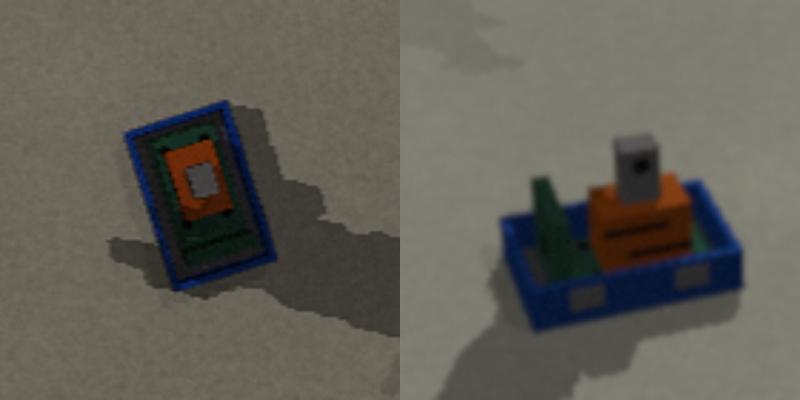

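Both parts stand correctly: the sensor is lug up on the foot (top at 59 mm, lug at 99 mm), beside the upright. Handing in.

```bash
python3 -c "
from bench import r
print(r.hand_in())"
```

```text
the job is handed in; nothing more can be done
None
```

I packed the kit and handed the job in at about 19 s of the 64 s allowed. The hand-in gives no verdict, so what follows rests on my own checks.

- **Green bracket:** I gripped it by the upright and lowered it onto the tray floor in small steps until the force reading showed contact. In the last top view it is about 4 mm or less from the tray centre along each axis. The foot top measured 14 mm above the bench, as expected with the underside on the floor.
- **Orange sensor:** I gripped it by the lug and lowered it onto the foot until its weight came off the gripper. It sits about 10–12 mm to +x of the bracket origin and within about 5 mm in y. The block top at 59 mm and lug top at 99 mm match a sensor standing upright on the foot.
- **Robot:** the gripper ended about 260 mm from the tray, at 207 mm height, touching nothing. The arm never went near the long black bracket, though I did not re-measure its position.

**Disagreement between cameras:** the side camera's depth put things 6–9 mm nearer in y than the top camera did. I relied on the top view, and on positions relative to the tray within one view. The final numbers above come from the top view only. The final side picture agrees by eye.

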